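# Lay the cell pack down and turn the mirror to its underside

## Robot

A 6-joint arm with a two-finger parallel gripper is mounted at the origin on the work surface. World frame = base frame: x ahead of the robot, y to its left, z up, the work surface at z = 0. Lengths are in m, angles in rad, forces in N, time in s.
With the tool pointing down it reaches from about 0.35 to 0.975 m from the base axis. Payload 4.9 kg.
Tool frame: the origin (TCP) lies midway between the tips of the shut fingers; the grasp point (between the pads) lies 19 mm behind it; z points along the fingers, y is the line along which they close (so a half turn about z gives the same grasp; the last joint's range is limited). The gripper opens to 85 mm and grips with 20 to 120 N. Pads are 22 mm wide; open, the fingers measure 114 mm over their backs; the gripper's body (76 mm by 85 mm) begins 54 mm behind the grasp point. The pads swing forward as they close: fully open they stand 13 mm farther back than shut.
Start: joints at [-1.328, 0.053, 1.613, -0, 1.476, -0.119], TCP at [0.221, -0.585, 0.231] pointing down, gripper open.
Joint ranges: [-3.01, 3.01], [-1.01, 2.22], [0.06, 2.58], [-1.02, 4.17], [0.09, 2.62], [-3.14, 3.14]. Speed limits (rad/s): [2.57, 2.57, 3.14, 3.14, 3.14, 3.14].

## Interface

Orientations are given as a rotation vector (axis times angle).
In Python, from station import ctrl gives the robot as it stands.
- The arm moves only by the shell command python3 -m handwheel 'ROWS' [FORCE]. ROWS is JSON, a list of rows, each an object with "gripper": the gripper command: -1 is fully open, 1 is shut, values between are in proportion; "offset": the shift along the tool's x, y, z in mm, a list of three; "rotation": the turn, a rotation vector about the tool's x, y, z in rad, a list of three. A call has exactly 8 rows; each row is the pose to reach, as a shift and turn from the pose commanded when the call began, along the tool's axes at that moment; what a row does not reach only later rows make up. A row lasts 1/8 s, in which the tool goes at most 62.5 mm and 10.7 degrees, less where a joint would pass 70% of its speed; a pose out of reach is approached as far as the arm can. A call with a gripper value outside its range is refused whole. The fingers move at their own pace and stop on an object; FORCE is the grip in N (left out, the last holds). Time passes only in rows, so rows that repeat a pose let the fingers close, or fill a call up. It gives the time, the measured TCP pose, the force, the opening and the grip force at its end, in the units of the state.
- ctrl.get_obs(): the state, without advancing time (a new reading comes with each control period).
- ctrl.get_image(name): name is "side" or "top"; returns a dict with "image" (420x560x3 uint8, red, green, blue), "fovy" (degrees; the focal length in pixels is half the picture's height over the tangent of half this angle, whatever the lens; pixels are square), "cx", "cy" (the principal point, pixels), "xyz" and "attitude" of the camera in the world. Camera axes: x right, y up, looking along -z (the intrinsics and any distortion apply to the point x, -y, -z); pixel columns grow to the right and rows downward; lengths in m; the calibration is good to about 2 mm. A picture is of the moment at which its call begins. There is no depth.
- ctrl.finish_job(): hands the job in; it is judged then, once.
The state is a dict: "t": time; "q": joint angles; "dq": joint speeds; "effort": joint torques, N m; "tool_pos": TCP position; "tool_rot": TCP orientation; "contact_force": force on the tool from outside, world axes, zero at the start; "wrist_torque": the same for the moment, N m; "opening": finger opening in m; "grip_force": force on a finger pad.
Only numpy, scipy, OpenCV 4.12 (cv2) and the standard library are available. Lean on these libraries where they do the work, as an engineer would, in place of code of your own. Each camera call takes 0.05 s, during which the arm holds its last target. There are 200 camera calls.

## Task

Check the underside of the grey lithium cell pack. With gentle pushes of the fingers only, gripping and lifting nothing, tip the standing pack over onto its broad face so that it lies along the black rubber mat with its top pointing away from the swing-arm mirror; then push the yellow swing arm round until the mirror squarely faces the pack's underside, with a clear gap between them. Leave everything else where it is.

Things in the scene. Friction and masses are not known exactly. Their poses are not given: they have to be found in the camera images.
- stand: Fixed stand: aluminium plate 6 mm thick (x -170 to 100, y -195 to 155 mm in its frame) with a black rubber mat (110 mm along x, 250 along y, centred on the origin, top 10 mm above the shelf). Origin on the shelf surface under the mat's centre, z up. The pack must end with its top towards the stand's +y. The mirror's hinge post is at x -135, y -100 mm.
- pack: Grey cell pack, loose, 80 (its x) x 50 (y) x 130 mm (z), about 0.65 kg; studs 8 mm high on top, orange disc below. Origin: underside centre, z to the studs. Starts upright on the mat's -y part, its y within 0.15 rad of the stand's y. Its +y broad face must end face down. Pushed near the top along +y it tips about its lower +y edge, sliding little; past 0.37 rad it falls by itself.
- pack_top (a point): Centre of the pack's top face, 130 mm from the origin along the pack's z.
- mirror_arm (a joint): Angle of the mirror's swing arm about its vertical hinge post, rad, 0 to 1.7, growing anticlockwise seen from above. At 0 it is swung away from the pack; at 1.2 the arm points along the stand's +x and the mirror faces the stand's +y. Direction of the arm from the hinge = stand's yaw + joint - 1.2. Light friction hinge (about 0.06 N m): stays where left.
- hinge (a point): Point on the swing arm's vertical hinge axis, 56 mm above the shelf. Turns with the arm: x along the arm to the mirror, y horizontally the way the mirror faces, z up. Round hub of 14 mm radius, top 82 mm above the shelf. The arm is a yellow upright flat blade 6 mm thick reaching 112 mm from the axis, lower edge 36 mm and upper edge 76 mm above the shelf.
- mirror (a point): Centre of the round mirror (black-rimmed disc, 54 mm diameter, 4 mm thick) at the end of the swing arm, 135 mm from the hinge axis, 37 mm above the shelf; glass tilted 45 degrees, facing this frame's y and upwards. Axes: x along the arm, y horizontally the way the mirror faces, z up. Lowest and highest points about 15 and 57 mm above the shelf.
- switch: Black bakelite switch housing 70 x 60 x 58 mm, loose bystander; origin under its centre.
- lug_a: Brass ring terminal, 26 mm plate with a hole and a 12 mm thick barrel, 55 mm long, loose bystander; origin under the hole.
- lug_b: Second brass ring terminal, the same as the first; bystander.
- clamp: Stubby red plastic jump clamp, about 106 x 30 x 36 mm, loose bystander; origin under its centre.
- grease: Small jar of terminal grease with a blue cap, 52 mm diameter, 60 mm high, loose bystander; origin under its centre.
- wrench: Steel wrench 160 mm long lying flat, loose bystander.
There are look-alikes about, which are no part of the job. Of the things shaped like the pack, the grey one is meant.

How it is judged:
By the outcome, as a careful person would: the job done as asked, in the order asked, and still so for the second after the job is handed in, with the robot touching nothing.
It also fails if it takes over 45 s, if anything falls off the work surface, if the arm or the gripper's body presses on something with over 40 N, if the wrist force passes 120 N, or if a joint passes its speed limit or range.

## Working session

There is one attempt and no reset: what is moved stays moved. The work goes in short steps, Python scripts to look and compute and a shell command to move; the robot and the scene stay as the last step left them, time stands still between calls to the robot, and variables do not carry over. Pictures are saved under pics/ and viewed, at most 11 in all, crops included, and the job is handed in when it is done.

```bash
ls; mkdir -p pics
cat > h.py <<'E'
import numpy as np,cv2
from scipy.spatial.transform import Rotation as R
from station import ctrl
def snap(n,f):
    d=ctrl.get_image(n); cv2.imwrite(f'pics/{f}.png',d['image'][:,:,::-1]); 
    np.save(f'pics/{f}.npy',d,allow_pickle=True); return d
E
python3 - <<'E'
from h import *
for n in('top','side'):
    d=snap(n,n+'0'); print({k:v for k,v in d.items() if k!='image'})
print(ctrl.get_obs())
E
```

```text
pics
{'fovy': 56.9454500605202, 'cx': 281.7205380318138, 'cy': 201.30701352565018, 'xyz': array([0.52294011, 0.02846113, 1.25989464]), 'attitude': array([ 0.05596422, -0.03406667, -1.544004  ])}
{'fovy': 44.8502749789044, 'cx': 273.16257705893776, 'cy': 214.04603865474274, 'xyz': array([ 0.45459532, -1.09005578,  0.81189448]), 'attitude': array([ 0.99768605, -0.0677375 , -0.15121907])}
{'t': 0.1, 'q': array([-1.32801695e+00,  5.32949537e-02,  1.61418866e+00, -2.42314103e-05,
        1.47599279e+00, -1.18954527e-01]), 'dq': array([ 6.71578502e-04,  2.95073728e-05, -3.76881507e-03,  9.50336060e-05,
        1.78257383e-04, -1.17366130e-03]), 'effort': array([ 9.30020724e-04, -3.94899917e+01, -3.71363854e+01, -1.45298886e-04,
        3.82525308e-03, -1.08859388e-05]), 'tool_pos': array([ 0.22106645, -0.58398198,  0.23016431]), 'tool_rot': array([-3.08849868e+00, -5.64783022e-01,  2.20764802e-04]), 'contact_force': array([ 0.31203886,  0.18673929, -0.27102562]), 'wrist_torque': array([ 0.04166047, -0.0027961 ,  0.06560887]), 'grip_force': 0.0, 'opening': 0.08514367985988354}
```

View pics/top0.png

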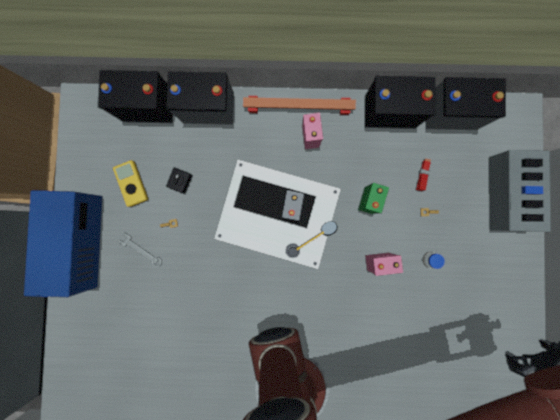

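View pics/side0.png

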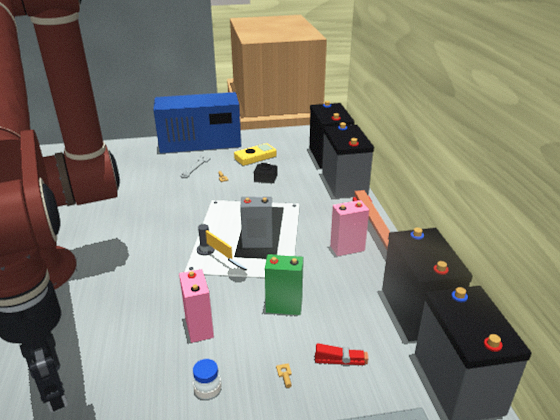

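The top view shows the plate with corners at (240,160), (340,188), (318,268) and (216,238). The grey pack top is at (294,205), the hub at (292,250) and the mirror at (329,229). World +x points up in the image and +y points left. The stand's +y is to the image's left, so the pack tips left. The side view shows the green pack close to the stand, on its -y side.

```bash
cat >> h.py <<'E'
def ray(d,uv,z):
    uv=np.atleast_2d(uv).astype(float); f=210/np.tan(np.radians(d['fovy'])/2)
    v=np.c_[(uv[:,0]-d['cx'])/f,-(uv[:,1]-d['cy'])/f,-np.ones(len(uv))]
    v=R.from_rotvec(d['attitude']).apply(v); s=(z-d['xyz'][2])/v[:,2]
    return (d['xyz']+s[:,None]*v).round(4)
def pix(d,P):
    f=210/np.tan(np.radians(d['fovy'])/2)
    p=R.from_rotvec(d['attitude']).inv().apply(np.atleast_2d(P)-d['xyz'])
    return np.c_[d['cx']-f*p[:,0]/p[:,2],d['cy']+f*p[:,1]/p[:,2]].round(1)
E
python3 - <<'E'
from h import *
d=np.load('pics/top0.npy',allow_pickle=True).item(); im=d['image']
w=(im.min(2)>175).astype(np.uint8)
m=np.zeros_like(w);m[150:280,205:350]=w[150:280,205:350]
c=max(cv2.findContours(m,0,2)[0],key=cv2.contourArea)
h=cv2.convexHull(c); q=cv2.approxPolyDP(h,6,True)[:,0]; print(q.tolist())
p=ray(d,q,.006); print(p, p[:,:2].mean(0))
P=ray(d,cv2.convexHull(h)[:,0],.006)[:,:2].astype(np.float32)
r=cv2.minAreaRect(P*1000); print(r); print(cv2.boxPoints(r))
x,y,s=275,180,14
cv2.imwrite('pics/crop.png',cv2.resize(im[150:275,205:345,::-1],None,fx=5,fy=5,interpolation=cv2.INTER_CUBIC))
E
```

```text
[[238, 160], [339, 189], [317, 268], [215, 238]]
[[ 0.7264  0.1935  0.006 ]
 [ 0.6397 -0.1377  0.006 ]
 [ 0.3836 -0.0719  0.006 ]
 [ 0.4705  0.2595  0.006 ]] [0.55505 0.06085]
((555.4041137695312, 60.90974426269531), (347.38360595703125, 267.5858154296875), 75.43748474121094)
[[ 382.23706  -73.56163]
 [ 641.2264  -140.84239]
 [ 728.57117  195.38112]
 [ 469.58185  262.66187]]
```

View pics/crop.png

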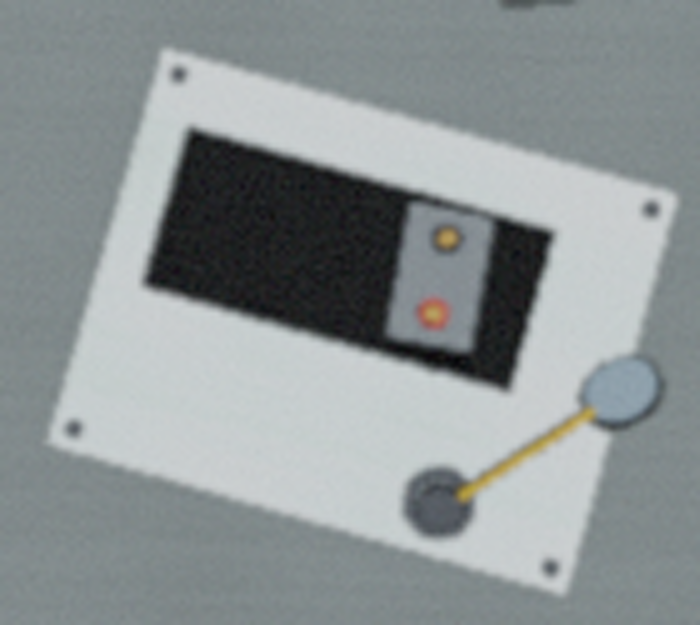

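The crop shows the pack top's corners at about (408,203), (493,215), (472,352) and (388,337), the hub at (438,500) and the mirror at (621,390), all in 5x crop pixels.

```bash
cat >> h.py <<'E'
SO=np.array([.5943,.0714]);SY=-.2546
c,s=np.cos(SY),np.sin(SY);RS=np.array([[c,-s],[s,c]])
def tost(p): return ((np.atleast_2d(p)[:,:2]-SO)@RS).round(4)
def tow(p): return (np.atleast_2d(p)@RS.T+SO).round(4)
E
python3 - <<'E'
from h import *
d=np.load('pics/top0.npy',allow_pickle=True).item()
C=lambda *a:np.array(a)/5+[205-.4,150-.4]
t=ray(d,C((408,203),(493,215),(472,352),(388,337)),.14)
ts=tost(t);print('pack top stand',ts,ts.mean(0),'world',t.mean(0))
e=(ts[0]+ts[1]-ts[2]-ts[3])/2;g=(ts[0]+ts[3]-ts[1]-ts[2])/2
print('yaw rel x',np.arctan2(e[1],e[0]),'y',np.arctan2(-g[0],g[1]),np.hypot(*e),np.hypot(*g))
m=C((190,130),(553,233),(510,390),(145,287));print('mat',tost(ray(d,m,.01)))
h=tost(ray(d,C((438,500)),.065));mi=tost(ray(d,C((621,390)),.037));print(h,mi)
v=mi[0]-[-.135,-.1];print('joint',np.arctan2(v[1],v[0])+1.2,np.hypot(*v))
print(tow([[-.135,-.1]]))
o=ctrl.get_obs();print(R.from_rotvec(o['tool_rot']).as_matrix())
E
```

```text
pack top stand [[ 0.0344 -0.0308]
 [ 0.0413 -0.0802]
 [-0.0383 -0.0903]
 [-0.0435 -0.0413]] [-0.001525 -0.06065 ] world [0.57755 0.0131  0.14   ]
yaw rel x 0.13005538571494626 y 0.12235324568784292 0.07942073092083704 0.04957058099316569
mat [[ 0.0518  0.1219]
 [ 0.0524 -0.123 ]
 [-0.0527 -0.1241]
 [-0.0543  0.1209]]
[[-0.13   -0.0973]] [[-0.0335 -0.1898]]
joint 0.47568622916436176 0.13552228599016472
[[0.4385 0.0086]]
[[ 9.35283836e-01  3.53898176e-01 -4.76271219e-04]
 [ 3.53898440e-01 -9.35282082e-01  1.82270674e-03]
 [ 1.99604652e-04 -1.87329979e-03 -9.99998225e-01]]
```

```bash
python3 -m handwheel '[{"gripper":1,"offset":[48,-34,0],"rotation":[0,0,-0.135]},{"gripper":1,"offset":[96,-68,0],"rotation":[0,0,-0.27]},{"gripper":1,"offset":[144,-102,0],"rotation":[0,0,-0.405]},{"gripper":1,"offset":[192,-136,0],"rotation":[0,0,-0.54]},{"gripper":1,"offset":[240,-170,0],"rotation":[0,0,-0.675]},{"gripper":1,"offset":[288,-204,0],"rotation":[0,0,-0.81]},{"gripper":1,"offset":[336,-238,0],"rotation":[0,0,-0.945]},{"gripper":1,"offset":[384,-272,0],"rotation":[0,0,-1.08]}]'
cat >> h.py <<'E'
def todo(x,y,z,yaw):
    o=ctrl.get_obs(); r=R.from_rotvec(o['tool_rot']); t=R.from_euler('z',yaw)*R.from_matrix(np.diag([1.,-1,-1]))
    print('t',round(o['t'],2),'off mm',(r.inv().apply(np.array([x,y,z])-o['tool_pos'])*1000).round(1),'rot',(r.inv()*t).as_rotvec().round(3),'F',o['contact_force'].round(1))
E
python3 -c "
from h import *
todo(.5666,-.0712,.118,1.4418)"
```

```text
t: 1.1
tool_pos: [0.4846, -0.1923, 0.231]
tool_rot: [-2.355, -2.079, 0.0]
contact_force: [0.6, -0.1, 0.7]
opening: -0.0
grip_force: 0.0
t 1.1 off mm [130.4  66.3 112.9] rot [-0.    -0.     0.004] F [ 0.6 -0.1  0.7]
```

```bash
python3 -m handwheel '[{"gripper":1,"offset":[50,25,0],"rotation":[0,0,0]},{"gripper":1,"offset":[100,50,0],"rotation":[0,0,0]},{"gripper":1,"offset":[130,66,20],"rotation":[0,0,0]},{"gripper":1,"offset":[130,66,70],"rotation":[0,0,0]},{"gripper":1,"offset":[130,66,113],"rotation":[0,0,0]},{"gripper":1,"offset":[130,66,113],"rotation":[0,0,0]},{"gripper":1,"offset":[130,66,113],"rotation":[0,0,0]},{"gripper":1,"offset":[130,66,113],"rotation":[0,0,0]}]'
python3 - <<'E'
from h import *
todo(.5743,-.0117,.118,1.4418)
d=snap('top','top1');s=snap('side','side1')
a=cv2.resize(d['image'][140:290,200:400],None,fx=2,fy=2);b=cv2.resize(s['image'][140:290,180:380],None,fx=2,fy=2)
cv2.imwrite('pics/v1.png',np.hstack([a,b])[:,:,::-1])
E
```

```text
t: 2.1
tool_pos: [0.568, -0.0744, 0.1213]
tool_rot: [2.357, 2.071, 0.004]
contact_force: [0.4, -0.7, 1.0]
opening: -0.0002
grip_force: 0.0
t 2.1 off mm [63.  -1.8  3.2] rot [ 0.005  0.001 -0.   ] F [ 0.4 -0.7  1. ]
```

View pics/v1.png

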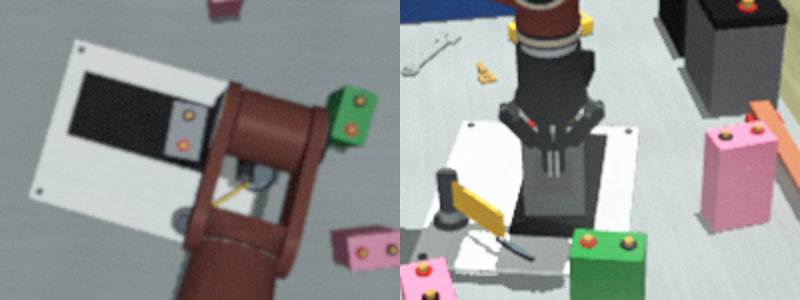

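The fingers are level with the pack's top, about 60 mm behind its -y face, and centred. The mirror and the green pack are clear. Pushing now.

```bash
python3 -m handwheel '[{"gripper":1,"offset":[20,-2,0],"rotation":[0,0,0]},{"gripper":1,"offset":[38,-2,0],"rotation":[0,0,0]},{"gripper":1,"offset":[46,-2,0],"rotation":[0,0,0]},{"gripper":1,"offset":[53,-2,0],"rotation":[0,0,0]},{"gripper":1,"offset":[60,-2,0],"rotation":[0,0,0]},{"gripper":1,"offset":[67,-2,0],"rotation":[0,0,0]},{"gripper":1,"offset":[74,-2,0],"rotation":[0,0,0]},{"gripper":1,"offset":[81,-2,0],"rotation":[0,0,0]}]'
python3 - <<'E'
from h import *
todo(.5743,-.0117,.118,1.4418)
d=snap('top','top2');s=snap('side','side2')
a=cv2.resize(d['image'][140:290,200:400],None,fx=2,fy=2);b=cv2.resize(s['image'][140:290,180:380],None,fx=2,fy=2)
cv2.imwrite('pics/v2.png',np.hstack([a,b])[:,:,::-1])
E
```

```text
t: 3.2
tool_pos: [0.5747, 0.0073, 0.1181]
tool_rot: [-2.36, -2.073, -0.0]
contact_force: [1.3, -0.3, 0.7]
opening: 0.0003
grip_force: 0.3
t 3.2 off mm [-18.9   2.1   0.1] rot [-0. -0. -0.] F [ 1.3 -0.3  0.7]
```

View pics/v2.png

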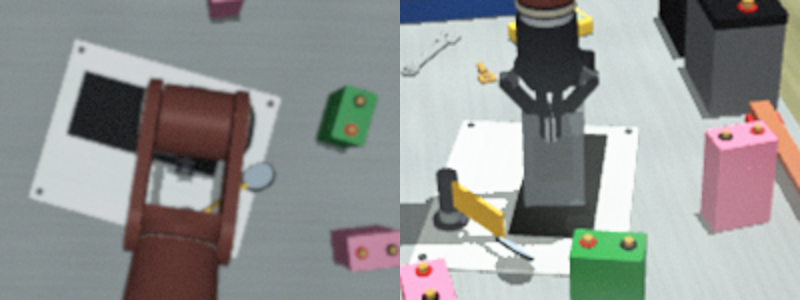

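The side view shows the pack tilting under the fingers, at (560,160) in the composite, with its base in place. Continuing.

```bash
python3 -m handwheel '[{"gripper":1,"offset":[6,0,0],"rotation":[0,0,0]},{"gripper":1,"offset":[12,0,0],"rotation":[0,0,0]},{"gripper":1,"offset":[18,0,0],"rotation":[0,0,0]},{"gripper":1,"offset":[24,0,0],"rotation":[0,0,0]},{"gripper":1,"offset":[30,0,0],"rotation":[0,0,0]},{"gripper":1,"offset":[30,0,0],"rotation":[0,0,0]},{"gripper":1,"offset":[20,0,-30],"rotation":[0,0,0]},{"gripper":1,"offset":[0,0,-70],"rotation":[0,0,0]}]'
python3 - <<'E'
from h import *
todo(.5743,-.0117,.118,1.4418)
d=snap('top','top3');s=snap('side','side3')
a=cv2.resize(d['image'][140:290,200:400],None,fx=2,fy=2);b=cv2.resize(s['image'][140:290,180:380],None,fx=2,fy=2)
cv2.imwrite('pics/v3.png',np.hstack([a,b])[:,:,::-1])
E
```

```text
t: 4.3
tool_pos: [0.5736, 0.0069, 0.1875]
tool_rot: [-2.357, -2.073, 0.004]
contact_force: [0.4, 0.4, -0.3]
opening: 0.0002
grip_force: 0.0
t 4.3 off mm [-18.4   3.3  69.5] rot [-0.003  0.     0.001] F [ 0.4  0.4 -0.3]
```

View pics/v3.png

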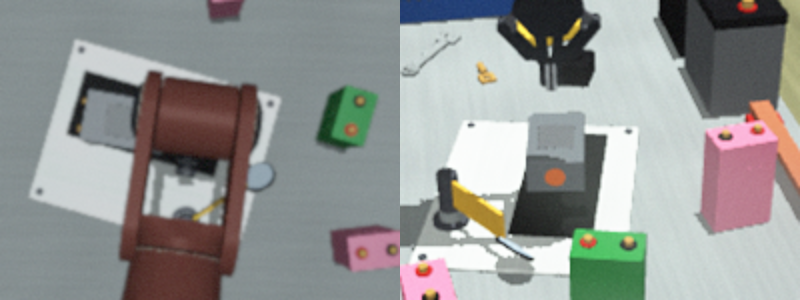

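The pack lies flat on its broad face. The orange disc on its underside shows in the side view at about (555,177) in the composite. I'll move the hand to the -x side of the pack's top end and measure from there.

```bash
python3 -c "
from h import *
w=tow([[-.1,.065]])[0];print(w)
todo(w[0],w[1],.14,1.316)"
```

```text
[0.5139 0.1595]
t 4.4 off mm [144.8 -83.9  53.4] rot [ 0.01  -0.     0.124] F [0.2 0.4 1.8]
```

```bash
python3 -m handwheel '[{"gripper":1,"offset":[25,-35,0],"rotation":[0,0,0.06]},{"gripper":1,"offset":[60,-70,0],"rotation":[0,0,0.124]},{"gripper":1,"offset":[110,-84,20],"rotation":[0,0,0.124]},{"gripper":1,"offset":[145,-84,50],"rotation":[0,0,0.124]},{"gripper":1,"offset":[145,-84,50],"rotation":[0,0,0.124]},{"gripper":1,"offset":[145,-84,50],"rotation":[0,0,0.124]},{"gripper":1,"offset":[145,-84,50],"rotation":[0,0,0.124]},{"gripper":1,"offset":[145,-84,50],"rotation":[0,0,0.124]}]'
python3 - <<'E'
from h import *
d=snap('top','top4');s=snap('side','side4')
a=cv2.resize(d['image'][150:275,205:345],None,fx=4,fy=4,interpolation=cv2.INTER_CUBIC)
cv2.imwrite('pics/v4.png',a[:,:,::-1])
im=s['image'].astype(int);m=((im[:,:,0]-im[:,:,2]>60)&(im[:,:,1]<140)).astype(np.uint8);m[:205]=0;m[250:]=0;m[:,:235]=0;m[:,290:]=0
M=cv2.moments(m,True);c=(M['m10']/M['m00'],M['m01']/M['m00']);print(c,M['m00'],tost(ray(s,c,.035)))
E
```

```text
t: 5.4
tool_pos: [0.5108, 0.1607, 0.1393]
tool_rot: [2.485, 1.921, 0.002]
contact_force: [-0.3, 0.6, -0.2]
opening: -0.0002
grip_force: 0.0
(257.2328767123288, 228.2054794520548) 73.0 [[-0.0045 -0.0325]]
```

View pics/v4.png

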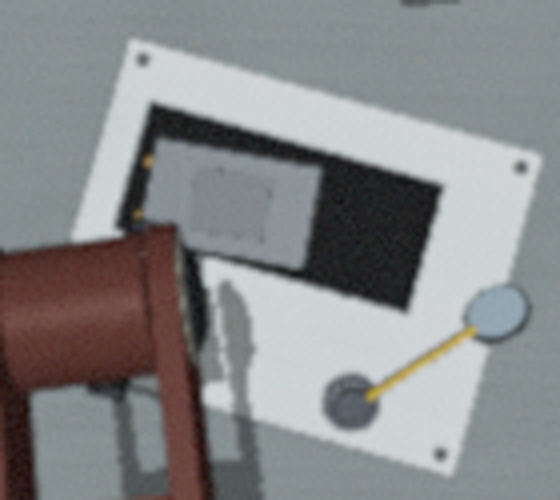

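The pack lies clear to see, with its upper face's corners at (157,137), (323,168) and (305,270) in 4x crop pixels. The arm hides the fourth. The mirror is undisturbed at (497,314).

Run:
```python
from h import *
d=np.load('pics/top4.npy',allow_pickle=True).item()
C=lambda *a:np.array(a)/4+[205-.4,150-.4]
t=tost(ray(d,C((157,137),(323,168),(305,270)),.06));print(t)
e=t[0]-t[1];print('yaw',np.arctan2(-e[0],e[1]),np.hypot(*e)); f=t[1]-t[2];print(np.arctan2(f[1],f[0]),np.hypot(*f))
print('under mid',(t[1]+t[2])/2,'centre',(t[0]+t[2])/2)
o=ctrl.get_obs();print(tost(o['tool_pos']))
w=tow([[-.1,.065]])[0];todo(w[0],w[1],.14,1.316)
```

```text
[[ 0.0236  0.1035]
 [ 0.0361 -0.0275]
 [-0.0438 -0.036 ]]
yaw 0.0951318216145838 0.13159502270222836
0.10598435798959986 0.08035085562705602
under mid [-0.00385 -0.03175] centre [-0.0101   0.03375]
[[-0.1036  0.0655]]
t 5.5 off mm [-0.5  3.6 -1. ] rot [ 0.001 -0.     0.001] F [ 0.4 -0.1 -0.4]
```

```bash
python3 -m handwheel '[{"gripper":1,"offset":[9,0,40],"rotation":[0,0,0]},{"gripper":1,"offset":[9,0,80],"rotation":[0,0,0]},{"gripper":1,"offset":[9,0,109],"rotation":[0,0,0]},{"gripper":1,"offset":[9,10,109],"rotation":[0,0,0]},{"gripper":1,"offset":[9,18,109],"rotation":[0,0,0]},{"gripper":1,"offset":[9,25,109],"rotation":[0,0,0]},{"gripper":1,"offset":[9,30,109],"rotation":[0,0,0]},{"gripper":1,"offset":[9,33,109],"rotation":[0,0,0]}]'; python3 -c "
from h import *
print(tost(ctrl.get_obs()['tool_pos']),R.from_rotvec(ctrl.get_obs()['tool_rot']).inv().apply(ctrl.get_obs()['contact_force']))"
```

```text
t: 6.5
tool_pos: [0.545, 0.1618, 0.03]
tool_rot: [2.484, 1.923, 0.002]
contact_force: [-0.1, 0.3, -0.4]
opening: 0.0001
grip_force: 0.0
[[-0.0705  0.0751]] [ 0.2407859  -0.1964717   0.40628127]
```

```bash
python3 -m handwheel '[{"gripper":1,"offset":[0,2,0],"rotation":[0,0,0]},{"gripper":1,"offset":[0,4,0],"rotation":[0,0,0]},{"gripper":1,"offset":[0,6,0],"rotation":[0,0,0]},{"gripper":1,"offset":[0,8,0],"rotation":[0,0,0]},{"gripper":1,"offset":[0,9,0],"rotation":[0,0,0]},{"gripper":1,"offset":[0,10,0],"rotation":[0,0,0]},{"gripper":1,"offset":[0,10,0],"rotation":[0,0,0]},{"gripper":1,"offset":[0,10,0],"rotation":[0,0,0]}]'
python3 - <<'E'
from h import *
o=ctrl.get_obs();print(tost(o['tool_pos']),R.from_rotvec(o['tool_rot']).inv().apply(o['contact_force']))
d=snap('top','top5')
a=cv2.resize(d['image'][150:275,205:345],None,fx=4,fy=4,interpolation=cv2.INTER_CUBIC)
cv2.imwrite('pics/v5.png',a[:,:,::-1])
E
```

```text
t: 7.5
tool_pos: [0.5525, 0.1608, 0.0293]
tool_rot: [-2.481, -1.922, 0.002]
contact_force: [-4.8, 4.8, 3.7]
opening: 0.0001
grip_force: 3.1
[[-0.0629  0.076 ]] [ 3.42212439 -5.85779823 -3.64057219]
```

View pics/v5.png

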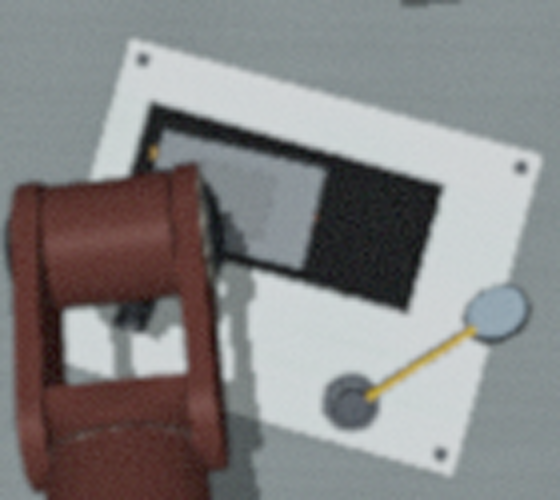

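The pack has rotated. Its corners are now at about (162,130), (328,168) and (305,270), so its long edge is closer to the mat's edge direction.

Run:
```python
from h import *
d=np.load('pics/top5.npy',allow_pickle=True).item()
C=lambda *a:np.array(a)/4+[205-.4,150-.4]
t=tost(ray(d,C((162,130),(328,168),(305,270)),.06));print(t)
e=t[0]-t[1];print('yaw',np.arctan2(-e[0],e[1]),np.hypot(*e)); f=t[1]-t[2];print(np.arctan2(f[1],f[0]),np.hypot(*f))
print('under mid',(t[1]+t[2])/2,'centre',(t[0]+t[2])/2)
```

```text
[[ 0.0299  0.1013]
 [ 0.0372 -0.0312]
 [-0.0438 -0.036 ]]
yaw 0.055038696725682575 0.13270094197103502
0.05919003892812047 0.08114209758195802
under mid [-0.0033 -0.0336] centre [-0.00695  0.03265]
```

```bash
python3 -m handwheel '[{"gripper":1,"offset":[0,2,0],"rotation":[0,0,0]},{"gripper":1,"offset":[0,4,0],"rotation":[0,0,0]},{"gripper":1,"offset":[0,5,0],"rotation":[0,0,0]},{"gripper":1,"offset":[0,5,0],"rotation":[0,0,0]},{"gripper":1,"offset":[0,5,0],"rotation":[0,0,0]},{"gripper":1,"offset":[0,-15,0],"rotation":[0,0,0]},{"gripper":1,"offset":[0,-35,-30],"rotation":[0,0,0]},{"gripper":1,"offset":[0,-35,-80],"rotation":[0,0,0]}]'; python3 -c "
from h import *
w=tow([[-.098,-.179]])[0];todo(w[0],w[1],.13,1.316)"
```

```text
t: 8.55
tool_pos: [0.5166, 0.168, 0.1071]
tool_rot: [-2.481, -1.923, 0.009]
contact_force: [0.7, 0.4, 0.5]
opening: -0.0
grip_force: 0.0
t 8.55 off mm [-253.     0.7  -22.2] rot [-0.006  0.003  0.003] F [0.7 0.4 0.5]
```

```bash
python3 -m handwheel '[{"gripper":1,"offset":[-40,0,-22],"rotation":[0,0,0]},{"gripper":1,"offset":[-95,0,-22],"rotation":[0,0,0]},{"gripper":1,"offset":[-150,0,-22],"rotation":[0,0,0]},{"gripper":1,"offset":[-205,0,-22],"rotation":[0,0,0]},{"gripper":1,"offset":[-253,0,-22],"rotation":[0,0,0]},{"gripper":1,"offset":[-253,0,20],"rotation":[0,0,0]},{"gripper":1,"offset":[-253,0,62],"rotation":[0,0,0]},{"gripper":1,"offset":[-253,0,62],"rotation":[0,0,0]}]'
python3 - <<'E'
from h import *
w=tow([[-.055,-.114]])[0];todo(w[0],w[1],.045,1.316)
d=snap('top','top6');s=snap('side','side6')
a=cv2.resize(d['image'][150:275,205:305],None,fx=4,fy=4,interpolation=cv2.INTER_CUBIC);b=cv2.resize(s['image'][165:290,180:280],None,fx=4,fy=4)
cv2.imwrite('pics/v6.png',np.hstack([a,b])[:,:,::-1])
E
```

```text
t: 9.55
tool_pos: [0.4534, -0.0759, 0.0438]
tool_rot: [-2.479, -1.919, 0.007]
contact_force: [1.0, -0.5, 0.0]
opening: -0.0001
grip_force: 0.0
t 9.55 off mm [64.  44.4 -1.5] rot [-0.008 -0.001  0.002] F [ 1.  -0.5  0. ]
```

View pics/v6.png

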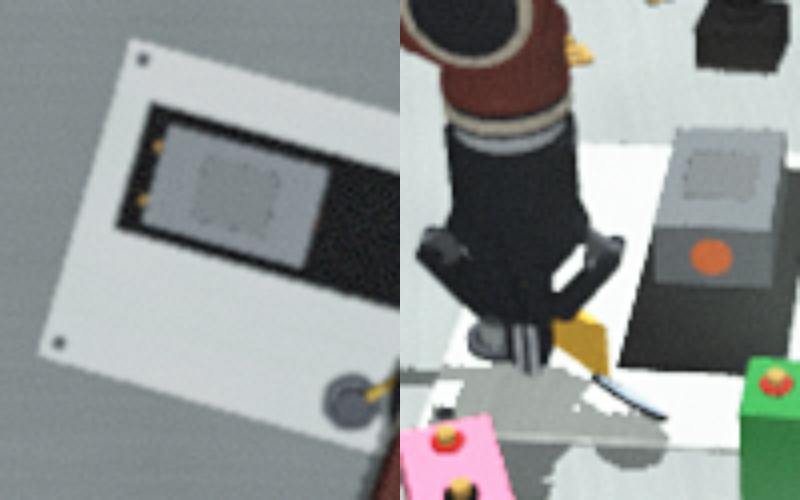

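The pack now looks parallel to the mat, with corners at about (167,125), (330,168), (305,270) and (145,222). The fingers stand behind the yellow blade, on the near side. Swinging the arm along an arc, stopping just short.

```bash
python3 -m handwheel '[{"gripper":1,"offset":[8,7,-1],"rotation":[0,0,0]},{"gripper":1,"offset":[15,13,-1],"rotation":[0,0,0]},{"gripper":1,"offset":[26,23,-1],"rotation":[0,0,0]},{"gripper":1,"offset":[38,33,-1],"rotation":[0,0,0]},{"gripper":1,"offset":[46,37,-1],"rotation":[0,0,0]},{"gripper":1,"offset":[53,40,-1],"rotation":[0,0,0]},{"gripper":1,"offset":[58,42,-1],"rotation":[0,0,0]},{"gripper":1,"offset":[58,42,-1],"rotation":[0,0,0]}]'
python3 - <<'E'
from h import *
w=tow([[-.055,-.114]])[0];todo(w[0],w[1],.045,1.316)
C=lambda *a:np.array(a)/4+[205-.4,150-.4]
d=np.load('pics/top6.npy',allow_pickle=True).item()
t=tost(ray(d,C((167,125),(330,168),(305,270),(145,222)),.06));print(t,t.mean(0))
e=t[0]-t[1];g=t[3]-t[2];print('yaw',np.arctan2(-e[0],e[1]),np.arctan2(-g[0],g[1]))
d=snap('top','top7');s=snap('side','side7')
a=cv2.resize(d['image'][175:275,250:350],None,fx=4,fy=4,interpolation=cv2.INTER_CUBIC);b=cv2.resize(s['image'][185:285,185:285],None,fx=4,fy=4)
cv2.imwrite('pics/v7.png',np.hstack([a,b])[:,:,::-1])
E
```

```text
t: 10.65
tool_pos: [0.5122, -0.0309, 0.0484]
tool_rot: [2.483, 1.924, 0.001]
contact_force: [-0.1, 0.2, 0.2]
opening: -0.0001
grip_force: 0.0
t 10.65 off mm [ 5.6 -1.3  3.4] rot [ 0.001 -0.     0.002] F [-0.1  0.2  0.2]
[[ 0.0348  0.0986]
 [ 0.0376 -0.0327]
 [-0.0438 -0.036 ]
 [-0.0426  0.0937]] [-0.0035  0.0309]
yaw 0.021321977675977183 -0.009251856291955877
```

View pics/v7.png

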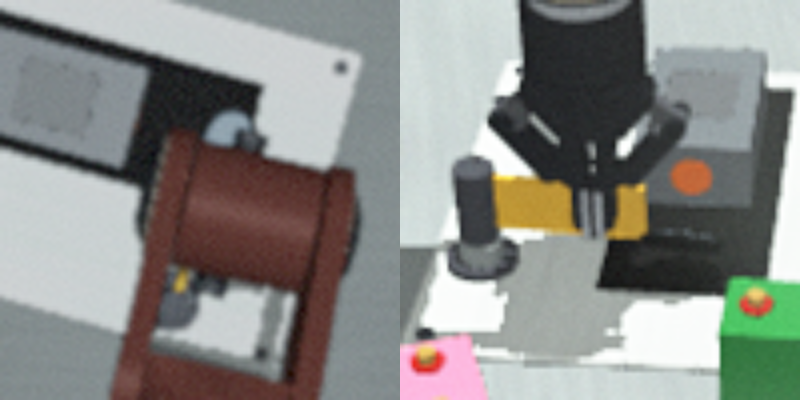

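The mirror now lies before the pack's underside and the blade is nearly along the stand's x. I'll nudge it a little more, then back off to measure.

```bash
python3 -m handwheel '[{"gripper":1,"offset":[2,1,3],"rotation":[0,0,0]},{"gripper":1,"offset":[4,1,3],"rotation":[0,0,0]},{"gripper":1,"offset":[4,1,3],"rotation":[0,0,0]},{"gripper":1,"offset":[4,1,3],"rotation":[0,0,0]},{"gripper":1,"offset":[-20,0,3],"rotation":[0,0,0]},{"gripper":1,"offset":[-50,-20,-30],"rotation":[0,0,0]},{"gripper":1,"offset":[-90,-40,-80],"rotation":[0,0,0]},{"gripper":1,"offset":[-130,-60,-100],"rotation":[0,0,0]}]'
python3 - <<'E'
from h import *
d=snap('top','top8');s=snap('side','side8')
a=cv2.resize(d['image'][175:275,225:325],None,fx=4,fy=4,interpolation=cv2.INTER_CUBIC);b=cv2.resize(s['image'][185:285,185:285],None,fx=4,fy=4)
cv2.imwrite('pics/v8.png',np.hstack([a,b])[:,:,::-1])
for h in(.076,):
  im=d['image'].astype(int);m=((im[:,:,0]-im[:,:,2]>50)&(im[:,:,1]-im[:,:,2]>25)).astype(np.uint8);m[:205]=0;m[265:]=0;m[:,:280]=0;m[:,330:]=0
  yx=np.argwhere(m)[:,::-1];p=tost(ray(d,yx,h));l=cv2.fitLine((p*1000).astype(np.float32),2,0,.01,.01).ravel();print(len(yx),l,'th',np.arctan2(l[1],l[0]),p.min(0),p.max(0))
E
```

```text
t: 11.75
tool_pos: [0.4216, -0.1432, 0.1513]
tool_rot: [2.48, 1.923, 0.003]
contact_force: [0.2, -1.0, 0.3]
opening: 0.0001
grip_force: 0.0
71 [ 9.9980235e-01 -1.9879907e-02 -6.5998589e+01 -1.0110704e+02] th -0.019881217 [-0.1203 -0.1067] [-0.025  -0.0963]
```

View pics/v8.png

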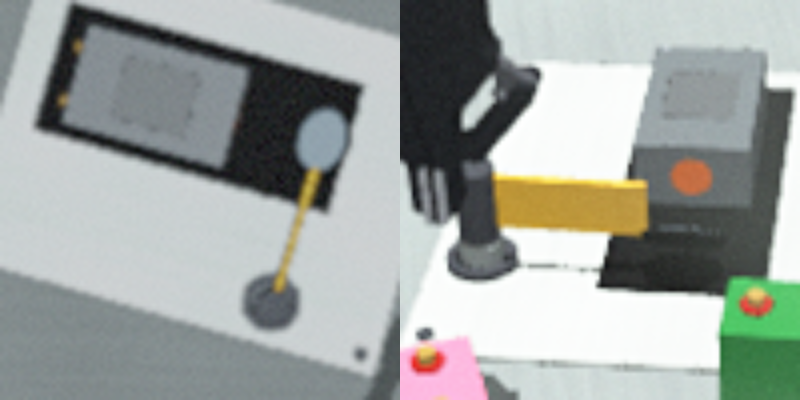

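The mirror faces the orange-disc underside across a clear gap: mirror at (322,139), underside edge at (235,120). The blade is within about 0.02 rad of the target, the bystanders are untouched and the hand is clear.

```bash
python3 -c "
from h import *
print(ctrl.finish_job())"
```

```text
the job is handed in; nothing more can be done
None
```

The job is handed in at about 12 s: the grey pack lies on its broad face along the mat with its top pointing away from the mirror, and the mirror faces its underside to within about 0.03 rad, with a clear gap; I saw nothing else moved.

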